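# Load the bench shaker, set its click timer and start it

## Task

Get the bench shaker ready and start it: take the slim white talc tin out of its bay and stand it upright on the bench outside, stand every small tin and jar that waits on the counter to the left and right of the shaker (two or three in all) upright on the bay floor, and lower the hinged lid until it is fully closed. Turn the dial on the control box clockwise until it rests in the fifth click from its zero stop, and last of all, with the lid shut and the dial set, throw the lever from the stop notch nearest you up into the middle notch and leave it there.

Things in the scene. Friction and masses are not known exactly. Their poses are not given: they have to be found in the camera images.
- wide_tin_mid (a point): wide round tin, 61 mm in diameter and 46 mm high, about 250 g; it stands on the counter (top z = 0) to the left or right of the shaker at the start, or is absent. To be stood in the shaker bay. The point is its centre, half-way up (23 mm above its underside); z is its upright axis.
- tall_tin_mid (a point): taller round tin, 53 mm in diameter and 61 mm high, about 250 g; it stands on the counter (top z = 0) to the left or right of the shaker at the start, or is absent. To be stood in the shaker bay. The point is its centre, half-way up (30.5 mm above its underside); z is its upright axis.
- small_jar_mid (a point): small round jar, 39 mm in diameter and 46 mm high, about 100 g; it stands on the counter (top z = 0) to the left or right of the shaker at the start, or is absent. To be stood in the shaker bay. The point is its centre, half-way up (23 mm above its underside); z is its upright axis.
- talc_tin_mid (a point): slim white talc tin, 33 mm in diameter and 71 mm high, about 90 g, standing in the shaker bay at the start; to be stood outside on the bench: on the counter (z = 0) or on the grey slab that lies on the counter's right half from x = 0.56 on (12 mm thick; free at x 0.56 to 0.61, y -0.13 to -0.31). The point is its centre, half-way up (35.5 mm above its underside); z is its upright axis.
- bay_floor (a point): the centre of the shaker's bay floor, 10 mm above the counter. The shaker is a grey sheet-metal box, fixed to the counter, that is turned a little from start to start; this frame has x across the box to its far (hinge) wall, y along the box to the left, z up. Outside 200 mm (x) by 260 mm (y); walls 6 mm thick, so the bay is 188 by 248 mm; the rim is 72 mm above the bay floor (82 mm above the counter).
- lid (a joint): the shaker's hinged lid in rad: 0 = fully closed, flat on the rim; about 1.6 to 1.75 = open, standing just past upright (the start). It swings about the far rim. A stiff hinge (about 0.3 N m) holds it at any angle; it does not fall. It can be pushed over from behind and pressed down from above, near its free edge.
- lid_hinge (a point): the middle of the lid's hinge line, on the far rim of the shaker (bay frame x = +100 mm, y = 0, z = 72 mm). This frame is fixed to the lid: y along the hinge to the left, -x runs in the lid from the hinge to its free edge, z is the lid's outer (upper) face normal. The lid's plate is 8 mm thick, from 0.5 to 8.5 mm above this point along z, 200 mm from hinge to free edge and 260 mm wide.
- lid_lip (a point): the centre of the black grip lip that sticks out 18 mm beyond the middle of the lid's free edge (9 mm thick, 90 mm wide), 210 mm from the hinge line. Same axes as lid_hinge.
- dial (a joint): the dial on the control box in rad, clockwise seen from above: 0 = zero stop (fully anticlockwise). It clicks in every 0.524 rad, nine places from 0 to 4.19; the fifth click from zero is at 2.618, at a longer raised mark. A click takes about 0.15 N m to pass; let go within 0.2 rad it springs in. Starts between zero and the second click, rarely balanced midway. Re-grip on the way.
- dial_grip (a point): on the dial's axis (vertical), in the black grip bar on top of it, 10 mm below the bar's top edge and 95 mm above the counter; the bar is 46 mm long, 14 mm thick and 34 mm high and stands on a disc of 29 mm radius whose top is 70 mm above the counter. x runs along the bar to its pointer end (white line), y across it, z up. It turns with the dial.
- lever (a joint): the lever on the control box in rad: 0 = stop notch, leaning 30 degrees toward the robot (the start); 0.524 = middle notch, upright (brass mark beside it); 1.047 = far notch, leaning away. It springs into the nearest notch when let go; about 3 to 4 N at the knob gets it over.
- lever_knob (a point): centre of the lever's black ball knob, 24 mm in diameter, 75 mm above the lever's pivot (which is 45 mm above the counter); the knob's centre is about 110 mm above the counter in the stop notch and 120 mm when upright. The lever swings in the control box's x-z plane, about its y axis; the dial's axis is 88 mm to its left (+y of the control box).
- control_top (a point): the centre of the control box's top face, 61 mm above the counter. The grey box (120 mm in x, 160 mm in y) is fixed to the counter right of the shaker and turned a little; x points away from the robot, y to the left, z up. The dial's axis is at x 0, y +38 mm, the lever's pivot at x 0, y -50 mm, 16 mm below this face.

How it is judged:
By the outcome, as a careful person would: the job done as asked, in the order asked, and still so for the second after the job is handed in, with the robot touching nothing.
Of wide_tin, tall_tin, small_jar only 2 to 3 are there at a start; the rules pass over those that are not, and their reading is None.
At some moment in a run one of wide_tin, tall_tin, small_jar may be knocked a few centimetres aside while the robot is not near it.
Once in a run the grip may slacken for a moment while it holds something.
It also fails if it takes over 210 s, if anything falls off the work surface, if the arm or the gripper's body presses on something with over 40 N, if the wrist force passes 120 N, or if a joint passes its speed limit or range.

## Robot

A 6-joint arm with a two-finger parallel gripper is mounted at the origin on a cart in front of the work surface, level with it; the furniture and walls round the work are solid. World frame = base frame: x ahead of the robot, y to its left, z up, the work surface at z = 0. Lengths are in m, angles in rad, forces in N, time in s.
With the tool pointing down it reaches from about 0.25 to 0.725 m from the base axis. Payload 4 kg.
Tool frame: the origin (TCP) lies on the centre line of the jaws, within the pads' length; the fingertips stand 17 mm ahead of it and the grasp point (between the pads) lies 2 mm behind it; z points along the fingers, y is the line along which they close (so a half turn about z gives the same grasp; the last joint's range is limited). The gripper opens to 85 mm and grips with 20 to 120 N. Pads are 22 mm wide; open, the fingers measure 114 mm over their backs; the gripper's body (76 mm by 85 mm) begins 54 mm behind the grasp point. The pads swing forward as they close: fully open they stand 13 mm farther back than shut.
Start: joints at [1.108, 0.241, 0.005, 1.335, 0, 1.571], TCP at [0.223, 0.447, 0.225] pointing down, gripper open.
Joint ranges: [-2.72, 2.72], [-1.05, 1.87], [-1.09, 1.28], [-1.99, 2.15], [-1.42, 1.44], [-3.14, 3.14]. Speed limits (rad/s): [2.79, 2.79, 3.14, 3.14, 3.14, 3.14].

## Interface

Orientations are given as a unit quaternion [x, y, z, w].
In Python, from workcell import get_obs, imaging, order gives the robot as it stands.
- The arm moves only by the tool apply_moves, never from a script. Its argument "targets" is a list that holds one entry, the list of rows, each a list of 5 numbers: the shift along the world's x, y, z in units of 40 mm (1.0 is 40 mm), then the turn about the world's z in degrees, then the gripper command: -1 is shut, 1 is fully open, values between are in proportion. In form: [[[dx, dy, dz, turn, fingers], ...]]. A call has 1 to 8 rows; each row shifts and turns the commanded pose from where the row before left it; what a row does not reach is not made up. A row lasts 1/12 s, in which the tool goes at most 41.7 mm and 7.16 degrees, less where a joint would pass 70% of its speed; a pose out of reach is approached as far as the arm can. A call is refused whole if a number of a shift passes 1 or a number of a turn 7.16, either way. A call with a gripper value outside its range is refused whole. The fingers move at their own pace and stop on an object; the grip force is fixed at half the most. Time passes only in rows, so rows that do not move let the fingers close. It gives the time, the measured TCP pose, the force, the opening and the grip force at its end, in the units of the state.
- get_obs(): the state, without advancing time (a new reading comes with each control period).
- imaging.camera(name): name is "scene" or "top" or "wrist"; returns (picture, depth): 420x560x3 uint8, blue, green, red; 420x560 float32, m along the optical axis (not along the pixel's ray), 0 where there is no reading.
- imaging.get_calibration(name): a dict with "camera_matrix" (3x3 intrinsics, pixels), "eye" and "rotation" of the camera in the world; the wrist camera has in their place "hand_eye" (4x4, takes a point from camera to tool coordinates, whose origin is the TCP and whose axes are the flange's). Camera axes: x right, y down, z forward; pixel columns grow to the right and rows downward; lengths in m; the calibration is good to about 2 mm. The wrist camera is an equidistant fisheye: a pixel r from the principal point sees the ray r / f radians off the axis. A picture is of the moment at which its call begins: read the wrist's pose just before it. get_calibration takes no time and is no camera call.
- order.job_done(): hands the job in; it is judged then, once.
The state is a dict: "clock": time; "joint_pos": joint angles; "joint_vel": joint speeds; "tau": joint torques, N m; "eef_pos": TCP position; "tool_rot": TCP orientation; "ft_force": force on the tool from outside, world axes, zero at the start; "ft_torque": the same for the moment, N m; "grip_width": finger opening in m; "grasp_force": force on a finger pad.
Only numpy, scipy, OpenCV 4.12 (cv2) and the standard library are available. Lean on these libraries where they do the work, as an engineer would, in place of code of your own. Each camera call takes 0.05 s, during which the arm holds its last target. There are 200 camera calls.

## Working session

There is one attempt and no reset: what is moved stays moved. The work goes in short steps, Python scripts to look and compute and a tool call to move; the robot and the scene stay as the last step left them, time stands still between calls to the robot, and variables do not carry over. Pictures are saved under pics/ and viewed, at most 15 in all, crops included, and the job is handed in when it is done.

Besides the shell and the picture viewer there is one more tool, called after "Emit:" by a JSON object that holds its "fn" and its "kwargs", one argument or row to a line. apply_moves: Moves the arm, as the interface text tells. Its arguments: {"type":"object","properties":{"targets":{"type":"array","items":{"type":"array","items":{"type":"array","items":{"type":"number"}}}}},"required":["targets"]}

```bash
mkdir -p pics
cat > h.py <<'E'
import numpy as np, cv2
from workcell import get_obs, imaging, order
def cloud(name):
    img,d=imaging.camera(name); c=imaging.get_calibration(name)
    K=np.array(c["camera_matrix"]); R=np.array(c["rotation"]); e=np.array(c["eye"])
    v,u=np.mgrid[0:420,0:560]
    P=np.stack([(u-K[0,2])/K[0,0]*d,(v-K[1,2])/K[1,1]*d,d],-1)@R.T+e
    P[d==0]=np.nan
    return img,P
E
python3 - <<'E'
from h import *
for n in("scene","top"):
    img,P=cloud(n); cv2.imwrite(f"pics/{n}0.png",img); np.save(n+"0.npy",P)
    c=imaging.get_calibration(n); print(n,c)
print(imaging.get_calibration("wrist")); print(get_obs())
a=cv2.imread("pics/scene0.png")
E
```

```text
Traceback (most recent call last):
  File "h.py", line 7, in cloud
    P=np.stack([(u-K[0,2])/K[0,0]*d,(v-K[1,2])/K[1,1]*d,d],-1)@R.T+e
      ~~~~~~~~~~~~~~~~~~~~~~~~~~~~~~~~~~~~~~~~~~~~~~~~~~~~~~~~^~~~
ValueError: matmul: Input operand 1 has a mismatch in its core dimension 0, with gufunc signature (n?,k),(k,m?)->(n?,m?) (size 4 is different from 3)
```

Rotation is a quaternion.

```bash
sed -i 's/R=np.array(c\["rotation"\])/R=Rot.from_quat(c["rotation"]).as_matrix()/; 1a from scipy.spatial.transform import Rotation as Rot' h.py
python3 - <<'E'
from h import *
for n in("scene","top"):
    img,P=cloud(n); cv2.imwrite(f"pics/{n}0.png",img); np.save(n+"0.npy",P)
    c=imaging.get_calibration(n); print(n,c)
    print([np.round(P[v,u],3) for v,u in((100,280),(210,280),(300,150),(300,400),(400,280))])
print(imaging.get_calibration("wrist")); print(get_obs())
E
```

```text
scene {'camera_matrix': array([[397.59649087,   0.        , 280.93037531],
       [  0.        , 397.59649087, 208.68917763],
       [  0.        ,   0.        ,   1.        ]]), 'eye': array([-0.07750128, -0.79902076,  0.59542396]), 'rotation': array([ 0.80563896, -0.28821993,  0.17395802, -0.4874564 ])}
[array([1.311, 0.904, 0.113]), array([0.623, 0.061, 0.009]), array([ 0.135, -0.077,  0.002]), array([ 0.5  , -0.47 ,  0.063]), array([ 0.49 , -0.1  , -0.615])]
top {'camera_matrix': array([[441.85404262,   0.        , 284.90524849],
       [  0.        , 441.85404262, 214.17813467],
       [  0.        ,   0.        ,   1.        ]]), 'eye': array([ 0.36443175, -0.03311639,  1.34699563]), 'rotation': array([-0.70161771,  0.70846526, -0.06048555,  0.04637943])}
[array([ 0.895, -0.048,  0.106]), array([ 0.581, -0.046,  0.011]), array([ 0.281,  0.596, -0.902]), array([ 0.266, -0.655, -0.907]), array([ 0.075, -0.04 ,  0.196])]
{'camera_matrix': array([[325.1922621 ,   0.        , 281.26148428],
       [  0.        , 325.1922621 , 211.76694667],
       [  0.        ,   0.        ,   1.  
[... 381 characters left out ...]
'joint_pos': array([1.10802632e+00, 2.41268823e-01, 4.02689280e-03, 1.33520759e+00,
       8.90779172e-06, 1.57081771e+00]), 'joint_vel': array([-5.69474737e-04, -2.71302943e-03,  4.33595807e-03,  1.56743795e-04,
        1.51675255e-03, -4.93696277e-05]), 'tau': array([ 9.43938612e-04, -3.72636616e+01,  2.52638251e+01,  1.23539273e-02,
        5.49699712e-05, -7.76642025e-06]), 'eef_pos': array([0.22299003, 0.44696645, 0.22410045]), 'tool_rot': array([ 2.29336165e-01,  9.73346927e-01, -8.03547371e-04, -1.93886355e-04]), 'ft_force': array([-0.644198  , -0.14098882,  0.3918502 ]), 'ft_torque': array([-0.02861446,  0.03784366,  0.03449312]), 'grasp_force': 0.0, 'grip_width': 0.0851645298848376}
```

View pics/top0.png

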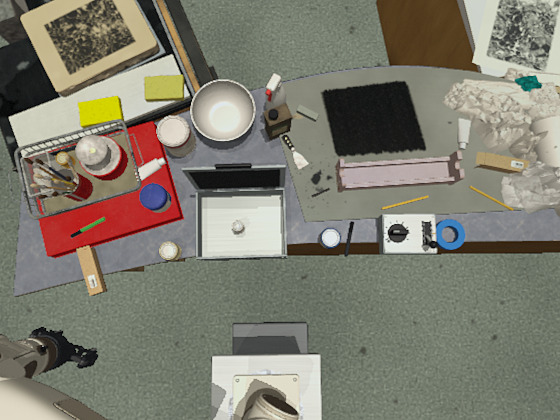

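View pics/scene0.png

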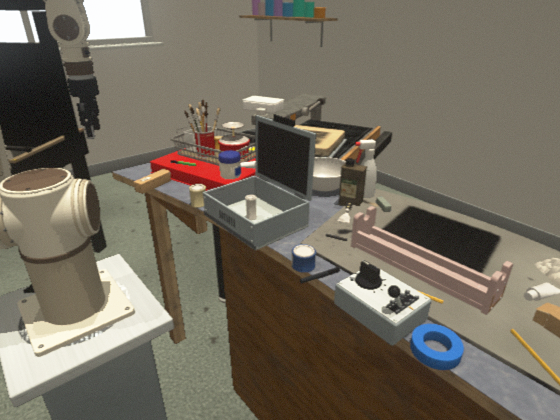

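The top view shows the shaker at (240,220) with the talc tin at (238,227). There are candidate tins at (169,250) and (330,238), and the control box is at (408,233) with its dial at (397,233) and lever near (428,235). The blue-capped jar at (153,196) and the red-and-white tin at (173,135) are probably clutter, so I'll check their sizes.

Run:
```python
from h import *
P=np.load("top0.npy"); S=np.load("scene0.npy"); img=cv2.imread("pics/top0.png")
def top(u,v,r=24):
    p=P[v-r:v+r,u-r:u+r].reshape(-1,3); z0=np.nanmedian(P[v-2:v+3,u-2:u+3,2]); m=abs(p[:,2]-z0)<.006
    q=p[m]; q=q[np.linalg.norm(q[:,:2]-P[v,u,:2],axis=1)<.05]
    (c,rad)=cv2.minEnclosingCircle(q[:,:2].astype(np.float32)); print((u,v),"z",z0.round(4),"mean",q[:,:2].mean(0).round(4),"c",np.round(c,4),"d",round(2*rad,4),"dA",len(q))
for u,v in((169,250),(330,238),(153,196),(174,132),(238,226)): top(u,v)
# box rim
Z=P[...,2]; roi=np.zeros(Z.shape,bool); roi[180:265,185:295]=1
m=roi&(abs(Z-.082)<.006); q=P[m][:,:2].astype(np.float32); print("rim",cv2.minAreaRect(q),len(q))
roi[:]=0; roi[200:265,370:445]=1
m=roi&(abs(Z-.061)<.006); q=P[m][:,:2].astype(np.float32); print("ctl",cv2.minAreaRect(q),len(q))
m=roi&(Z>.085)&(Z<.14)
n,l,st,ce=cv2.connectedComponentsWithStats(m.astype(np.uint8))
for i in range(1,n):
    if st[i,4]>5: print("high",ce[i].round(1),st[i,4],P[l==i].mean(0).round(4),P[l==i][:,2].max(),cv2.minAreaRect(P[l==i][:,:2].astype(np.float32)))
# scene lid
im=cv2.resize(img[190:270,140:460],None,fx=2.5,fy=2.5); cv2.imwrite("pics/c1.png",cv2.resize(img[205:262,375:465],None,fx=8,fy=8,interpolation=cv2.INTER_CUBIC))
# lid points in scene: dark panel
q=S[125:185,258:310].reshape(-1,3); q=q[np.isfinite(q).all(1)&(q[:,0]<.75)&(q[:,2]>.1)]; c=q.mean(0); n=np.linalg.svd(q-c,full_matrices=False)[2]; print("lid plane",c,n[2],q.min(0),q.max(0))
```

```text
(169, 250) z 0.0571 mean [0.4569 0.2816] c [0.4572 0.2823] d 0.0534 dA 252
(330, 238) z 0.0431 mean [ 0.4918 -0.1929] c [ 0.4915 -0.1928] d 0.0613 dA 310
(153, 196) z 0.1321 mean [0.6038 0.3115] c [0.6042 0.3118] d 0.0751 dA 538
(174, 132) z 0.1097 mean [0.7986 0.2638] c [0.7996 0.265 ] d 0.0941 dA 763
(238, 226) z 0.0793 mean [0.5255 0.0795] c [0.5257 0.0799] d 0.0325 dA 97
rim ((0.534243643283844, 0.07025907933712006), (0.20201663672924042, 0.2603216767311096), 1.2588262557983398) 794
ctl ((0.5006962418556213, -0.4240414500236511), (0.1598244160413742, 0.11625435203313828), 89.48115539550781) 1687
high [399.5 232. ] 84 [ 0.5001 -0.3852  0.1009] 0.10775071121255797 ((0.5002123713493347, -0.38660284876823425), (0.04631026089191437, 0.011815370991826057), 89.4896469116211)
high [432.2 244.4] 61 [ 0.4629 -0.4719  0.1151] 0.12554525482323076 ((0.46477004885673523, -0.4720454514026642), (0.025657648220658302, 0.01939784735441208), 7.141873359680176)
lid plane [0.63462959 0.05809883 0.19451118] [ 0.99851528  0.02506587 -0.04836259] [ 0.6245184  -0.05448782  0.10014523] [0.6493568  0.18583101 0.28669493]
```

View pics/c1.png

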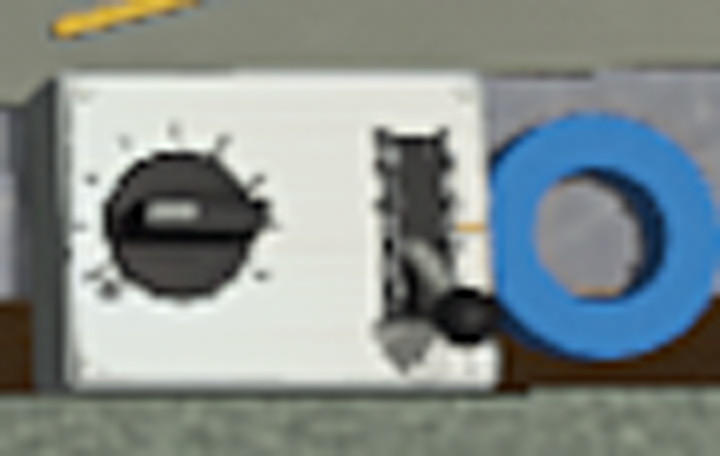

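Only two items match the given sizes. The tall tin is at (0.457, 0.282) and the wide tin at (0.491, -0.193). The crop shows the dial bar lying along y with its white line on the left, about click 1. The long mark is at crop (222,145), so the dial needs about 120° clockwise. I'll go to the talc tin first.

Emit:
{"fn": "apply_moves", "kwargs": {
  "targets": [
    [[0.47, -0.57, 0, 1.66, 1], [0.47, -0.57, 0, 1.66, 1], [0.47, -0.57, 0, 1.66, 1], [0.47, -0.57, 0, 1.66, 1], [0.47, -0.57, 0, 1.66, 1], [0.47, -0.57, 0, 1.66, 1], [0.47, -0.57, 0, 1.66, 1], [0.47, -0.57, 0, 1.66, 1]]
  ]
}}

```text
clock: 0.82
eef_pos: [0.3741, 0.2636, 0.2246]
tool_rot: [0.114, 0.993, -0.0, -0.0]
ft_force: [0.5, 0.4, -0.3]
grip_width: 0.0855
grasp_force: 0.0
```

Emit:
{"fn": "apply_moves", "kwargs": {
  "targets": [
    [[0.47, -0.57, 0, 1.66, 1], [0.47, -0.57, 0, 1.66, 1], [0.47, -0.57, 0, 1.66, 1], [0.47, -0.57, 0, 1.66, 1], [0.47, -0.57, 0, 1.66, 1], [0.47, -0.57, 0, 1.66, 1], [0.47, -0.57, 0, 1.66, 1], [0.47, -0.57, 0, 1.66, 1]]
  ]
}}

```text
clock: 1.48
eef_pos: [0.5245, 0.0813, 0.2244]
tool_rot: [-0.001, 1.0, -0.0, -0.0]
ft_force: [0.5, -0.2, -0.0]
grip_width: 0.0853
grasp_force: 0.0
```

```bash
cat >> h.py <<'E'
def st():
    o=get_obs(); R=Rot.from_quat(o["tool_rot"]).as_matrix()
    print("t",round(o["clock"],2),"p",o["eef_pos"].round(4),"yaw_y",np.degrees(np.arctan2(R[1,1],R[0,1])).round(2),"q6",o["joint_pos"][5].round(2),"F",o["ft_force"].round(1),"w",round(o["grip_width"],4),"g",round(o["grasp_force"],1),"tool z",R[:,2].round(3)); return o
def wcloud():
    o=get_obs(); img,d=imaging.camera("wrist"); c=imaging.get_calibration("wrist"); K=np.array(c["camera_matrix"]); H=np.array(c["hand_eye"])
    v,u=np.mgrid[0:420,0:560]; x=(u-K[0,2])/K[0,0]; y=(v-K[1,2])/K[1,1]; th=np.hypot(x,y); s=np.tan(np.minimum(th,1.4))/np.maximum(th,1e-9)
    P=np.stack([x*s*d,y*s*d,d],-1)@H[:3,:3].T+H[:3,3]; P=P@Rot.from_quat(o["tool_rot"]).as_matrix().T+o["eef_pos"]; P[(d==0)|(th>1.4)]=np.nan
    return img,P
E
python3 - <<'E'
from h import *
st(); img,P=wcloud(); cv2.imwrite("pics/w1.png",img); np.save("w1.npy",P)
E
```

```text
t 1.48 p [0.5245 0.0813 0.2244] yaw_y 90.12 q6 0.15 F [ 0.5 -0.2 -0. ] w 0.0853 g 0.0 tool z [-0.001 -0.    -1.   ]
```

View pics/w1.png

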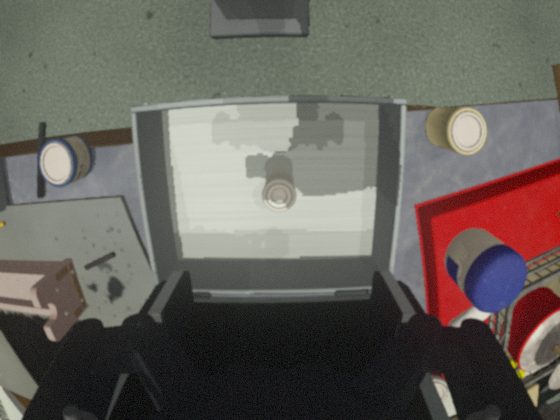

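The wrist view shows the bay with only the talc tin, at (278,195). The wide tin is at (63,160) and the tall tin at (460,130). I'll refine the talc position and the box.

Run:
```python
from h import *
P=np.load("w1.npy")
for n,u,v,h in(("talc",279,195,.081),("tall",466,131,.061),("wide",58,162,.046)):
    p=P[v-30:v+30,u-30:u+30].reshape(-1,3); q=p[(abs(p[:,2]-h)<.008)]; c,r=cv2.minEnclosingCircle(q[:,:2].astype(np.float32)); print(n,P[v,u].round(4),q.mean(0).round(4),np.round(c,4),2*r,len(q))
for n,v,u in(("leftwall inner",180,385),("rightwall",180,150),("near",103,270),("floor",220,230)): print(n,P[v,u].round(3))
```

```text
talc [0.5243 0.0795 0.079 ] [0.5234 0.0794 0.0798] [0.5239 0.0797] 0.03311639279127121 915
tall [0.4559 0.2796 0.059 ] [0.4555 0.2789 0.0596] [0.4557 0.2812] 0.053428348153829575 1530
wide [ 0.4891 -0.1888  0.0446] [ 0.4897 -0.1906  0.0445] [ 0.4905 -0.1933] 0.06171887740492821 1427
leftwall inner [0.517 0.193 0.042]
rightwall [ 0.512 -0.055  0.061]
near [0.438 0.07  0.043]
floor [0.574 0.02  0.011]
```

Emit:
{"fn": "apply_moves", "kwargs": {
  "targets": [
    [[0, -0.04, -0.6, 0, 1], [0, 0, -0.6, 0, 1], [0, 0, -0.6, 0, 1], [0, 0, -0.6, 0, 1], [0, 0, -0.6, 0, 1], [0, 0, -0.6, 0, 1], [0, 0, -0.4, 0, 1], [0, 0, -0.23, 0, 1]]
  ]
}}

```text
clock: 2.2
eef_pos: [0.5219, 0.0808, 0.0529]
tool_rot: [-0.0, 1.0, -0.0, -0.002]
ft_force: [-0.0, -0.5, -1.0]
grip_width: 0.0854
grasp_force: 0.0
```

Emit:
{"fn": "apply_moves", "kwargs": {
  "targets": [
    [[0, 0, 0, 0, -1], [0, 0, 0, 0, -1], [0, 0, 0, 0, -1], [0, 0, 0, 0, -1], [0, 0, 0, 0, -1], [0, 0, 0, 0, -1], [0, 0, 0, 0, -1], [0, 0, 0, 0, -1]]
  ]
}}

```text
clock: 2.87
eef_pos: [0.5254, 0.0811, 0.0573]
tool_rot: [-0.0, 1.0, 0.0, 0.002]
ft_force: [-0.8, -0.4, 6.2]
grip_width: 0.0304
grasp_force: 59.1
```

Emit:
{"fn": "apply_moves", "kwargs": {
  "targets": [
    [[0, 0, 0.2, 0, -1], [0, 0, 0.5, 0, -1], [0, 0, 0.5, 0, -1], [0, 0, 0.5, 0, -1], [0, 0, 0.5, 0, -1], [0, 0, 0.4, 0, -1], [0, 0, 0, 0, -1], [0, 0, 0, 0, -1]]
  ]
}}

```text
clock: 3.53
eef_pos: [0.5246, 0.0812, 0.1604]
tool_rot: [-0.0, 1.0, 0.0, 0.001]
ft_force: [-0.5, -0.6, -0.8]
grip_width: 0.0303
grasp_force: 59.4
```

Emit:
{"fn": "apply_moves", "kwargs": {
  "targets": [
    [[0, -0.4, 0, 0, -1], [0, -0.7, 0, 0, -1], [0, -0.7, 0, 0, -1], [0, -0.7, 0, 0, -1], [0, -0.7, 0, 0, -1], [0, -0.7, 0, 0, -1], [0.2, -0.7, 0, 0, -1], [0.2, -0.7, 0, 0, -1]]
  ]
}}

```text
clock: 4.2
eef_pos: [0.5385, -0.132, 0.1577]
tool_rot: [-0.0, 1.0, 0.001, -0.002]
ft_force: [0.5, -0.2, -1.2]
grip_width: 0.0302
grasp_force: 59.4
```

Emit:
{"fn": "apply_moves", "kwargs": {
  "targets": [
    [[0.2, -0.7, 0, 0, -1], [0.2, -0.7, 0, 0, -1], [0.2, -0.7, 0, 0, -1], [0.2, -0.5, 0, 0, -1], [0.2, -0.3, 0, 0, -1], [0.1, 0, 0, 0, -1], [0, 0, 0, 0, -1], [0, 0, 0, 0, -1]]
  ]
}}

```text
clock: 4.87
eef_pos: [0.5832, -0.246, 0.158]
tool_rot: [-0.001, 1.0, 0.001, -0.001]
ft_force: [0.8, -0.1, -0.7]
grip_width: 0.0304
grasp_force: 59.4
```

Run:
```python
from h import *
st(); img,P=cloud("scene"); w,_=wcloud(); a=cv2.resize(img[150:330,150:430],(560,360)); cv2.imwrite("pics/s2.png",np.vstack([a,cv2.resize(w[150:],(560,230))]))
m=(P[...,0]>.54)&(P[...,0]<.63)&(P[...,1]>-.31)&(P[...,1]<-.2)&(P[...,2]>.01)
print("under",np.nanmin(P[m],0),"slab",np.nanmedian(P[...,2][(abs(P[...,0]-.585)<.02)&(abs(P[...,1]+.22)<.03)&(P[...,2]<.05)]))
```

```text
t 4.87 p [ 0.5832 -0.246   0.158 ] yaw_y 90.07 q6 -0.4 F [ 0.8 -0.1 -0.7] w 0.0304 g 59.4 tool z [-0.003  0.002 -1.   ]
under [ 0.54000882 -0.30998989  0.01001007] slab 0.012495506685991531
```

View pics/s2.png

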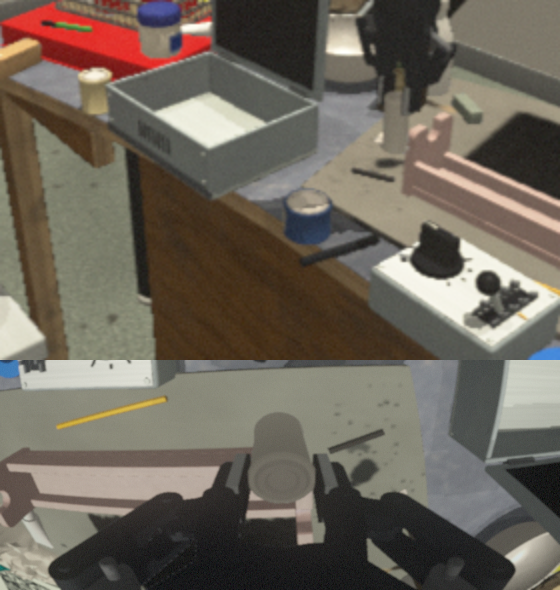

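The talc tin is held upright in the jaws, at (280,455) in the lower half. The pink rack stands behind the target, so I'll check its clearance before lowering.

Run:
```python
from h import *
P=np.load("top0.npy").reshape(-1,3)
for y in np.arange(-.14,-.34,-.03):
    q=P[(abs(P[:,1]-y)<.015)&(P[:,2]>.03)&(P[:,0]>.54)&(P[:,0]<.75)]; 
    if len(q): print(round(y,2),"xmin",q[:,0].min().round(3),"zmax",q[:,2].max().round(3))
q=P[(abs(P[:,1]+.25)<.05)&(P[:,2]>.004)&(P[:,2]<.03)&(P[:,0]<.555)&(P[:,0]>.4)]; print("pen",q.min(0),q.max(0))
```

```text
-0.23 xmin 0.633 zmax 0.112
-0.26 xmin 0.638 zmax 0.066
-0.29 xmin 0.64 zmax 0.068
-0.32 xmin 0.641 zmax 0.067
pen [ 0.43845117 -0.29993721  0.00400371] [ 0.55498741 -0.20132001  0.01794655]
```

Emit:
{"fn": "apply_moves", "kwargs": {
  "targets": [
    [[-0.07, 0, -0.4, 0, -1], [0, 0, -0.5, 0, -1], [0, 0, -0.5, 0, -1], [0, 0, -0.4, 0, -1], [0, 0, -0.3, 0, -1], [0, 0, -0.2, 0, -1], [0, 0, -0.1, 0, -1], [0, 0, 0, 0, -1]]
  ]
}}

```text
clock: 5.63
eef_pos: [0.5807, -0.2462, 0.063]
tool_rot: [-0.001, 1.0, 0.0, -0.001]
ft_force: [-0.7, -1.0, 0.0]
grip_width: 0.0307
grasp_force: 59.5
```

```bash
python3 -c "
from h import *
st()"
```

```text
t 5.63 p [ 0.5807 -0.2462  0.063 ] yaw_y 90.09 q6 -0.4 F [-0.7 -1.   0. ] w 0.0307 g 59.5 tool z [-0.001  0.001 -1.   ]
```

Emit:
{"fn": "apply_moves", "kwargs": {
  "targets": [
    [[0, 0, -0.04, 0, -1], [0, 0, -0.03, 0, -1], [0, 0, -0.02, 0, -1], [0, 0, 0, 0, -1]]
  ]
}}

```text
clock: 5.97
eef_pos: [0.5815, -0.2471, 0.0605]
tool_rot: [-0.0, 1.0, -0.0, 0.0]
ft_force: [-0.1, 0.1, -1.3]
grip_width: 0.0303
grasp_force: 59.5
```

Emit:
{"fn": "apply_moves", "kwargs": {
  "targets": [
    [[0, 0, -0.02, 0, -1], [0, 0, -0.02, 0, -1], [0, 0, 0, 0, -1]]
  ]
}}

```text
clock: 6.22
eef_pos: [0.5817, -0.2472, 0.0592]
tool_rot: [-0.0, 1.0, -0.0, 0.001]
ft_force: [0.5, 0.6, 2.7]
grip_width: 0.03
grasp_force: 60.0
```

Emit:
{"fn": "apply_moves", "kwargs": {
  "targets": [
    [[0, 0, 0, 0, -0.1], [0, 0, 0, 0, -0.1], [0, 0, 0, 0, 0.4], [0, 0, 0, 0, 0.7], [0, 0, 0, 0, 0.7], [0, 0, 0.2, 0, 0.7], [0, 0, 0.6, 0, 0.7], [0, 0, 0.7, 0, 0.7]]
  ]
}}

```text
clock: 6.88
eef_pos: [0.5795, -0.2463, 0.1172]
tool_rot: [-0.0, 1.0, 0.001, -0.002]
ft_force: [0.7, -0.4, 0.4]
grip_width: 0.073
grasp_force: 0.0
```

Emit:
{"fn": "apply_moves", "kwargs": {
  "targets": [
    [[0, 0, 0.7, 0, 0.7], [0, 0, 0.7, 0, 0.7], [-0.2, 0.1, 0.4, 6.9, 1], [-0.2, 0.1, 0, 6.9, 1], [-0.2, 0.1, 0, 6.9, 1], [-0.2, 0.1, 0, 6.9, 1], [-0.2, 0.1, 0, 6.9, 1], [-0.2, 0.1, 0, 6.9, 1]]
  ]
}}

```text
clock: 7.55
eef_pos: [0.5329, -0.2228, 0.1912]
tool_rot: [-0.357, 0.934, -0.0, 0.0]
ft_force: [-0.3, 0.0, 0.4]
grip_width: 0.0853
grasp_force: 0.0
```

Emit:
{"fn": "apply_moves", "kwargs": {
  "targets": [
    [[-0.2, 0.1, 0, 6.9, 1], [-0.2, 0.1, 0, 6.9, 1], [-0.2, 0.1, 0, 6.9, 1], [-0.2, 0.1, 0, 6.9, 1], [-0.2, 0.1, 0, 6.9, 1], [-0.1, 0.2, 0, 6.9, 1], [0, 0.05, 0, 7.1, 1], [0, 0, 0, 0, 1]]
  ]
}}

```text
clock: 8.22
eef_pos: [0.4891, -0.1926, 0.1913]
tool_rot: [0.708, -0.707, 0.0, -0.0]
ft_force: [0.9, 0.2, 0.3]
grip_width: 0.085
grasp_force: 0.0
```

```bash
cat >> h.py <<'E'
def tops(P,h,x0,y0,r=.08,dz=.006):
    "cluster of points near height h around x0,y0"
    m=(abs(P[...,2]-h)<dz)&(np.hypot(P[...,0]-x0,P[...,1]-y0)<r)
    n,l,s,c=cv2.connectedComponentsWithStats(m.astype(np.uint8))
    for i in range(1,n):
        if s[i,4]>40:
            q=P[l==i]; ce,rad=cv2.minEnclosingCircle(q[:,:2].astype(np.float32)); print(" px",c[i].round(0),s[i,4],"z",q[:,2].mean().round(4),"c",np.round(ce,4),"mean",q[:,:2].mean(0).round(4),"d",round(2*rad,4))
E
python3 - <<'E'
from h import *
st(); img,P=wcloud(); cv2.imwrite("pics/w3.png",img)
print("wide");tops(P,.0455,.49,-.193); print("talc");tops(P,.083,.5817,-.247)
img,P=cloud("top"); print("top wide");tops(P,.0435,.49,-.193); print("talc");tops(P,.08,.5817,-.247);print("tall");tops(P,.058,.457,.282)
E
```

```text
t 8.22 p [ 0.4891 -0.1926  0.1913] yaw_y -179.91 q6 -1.95 F [0.9 0.2 0.3] w 0.085 g 0.0 tool z [ 0.001 -0.    -1.   ]
wide
 px [280. 192.] 3068 z 0.0446 c [ 0.4903 -0.1939] mean [ 0.4902 -0.1948] d 0.0611
talc
 px [171. 140.] 1117 z 0.0817 c [ 0.5807 -0.2494] mean [ 0.5797 -0.2495] d 0.0331
 px [115. 165.] 104 z 0.083 c [ 0.6383 -0.2298] mean [ 0.6343 -0.2304] d 0.017
top wide
 px [325. 237.] 133 z 0.0429 c [ 0.4937 -0.1831] mean [ 0.4938 -0.1787] d 0.0552
talc
tall
 px [168. 251.] 252 z 0.0585 c [0.4571 0.2817] mean [0.457  0.2816] d 0.0536
```

Emit:
{"fn": "apply_moves", "kwargs": {
  "targets": [
    [[0.03, -0.03, -0.6, 0, 1], [0, 0, -0.6, 0, 1], [0, 0, -0.6, 0, 1], [0, 0, -0.6, 0, 1], [0, 0, -0.6, 0, 1], [0, 0, -0.5, 0, 1], [0, 0, -0.35, 0, 1], [0, 0, -0.2, 0, 1]]
  ]
}}

```text
clock: 8.98
eef_pos: [0.4893, -0.194, 0.0264]
tool_rot: [-0.706, 0.708, 0.001, -0.001]
ft_force: [-0.2, -0.3, 0.5]
grip_width: 0.0853
grasp_force: 0.0
```

Emit:
{"fn": "apply_moves", "kwargs": {
  "targets": [
    [[0, 0, 0, 0, 1], [0, 0, 0, 0, -1], [0, 0, 0, 0, -1], [0, 0, 0, 0, -1], [0, 0, 0, 0, -1], [0, 0, 0, 0, -1], [0, 0, 0, 0, -1], [0, 0, 0, 0, -1]]
  ]
}}

```text
clock: 9.65
eef_pos: [0.4914, -0.1947, 0.0306]
tool_rot: [-0.707, 0.708, -0.001, 0.0]
ft_force: [-2.4, -0.2, 3.7]
grip_width: 0.0551
grasp_force: 62.1
```

Emit:
{"fn": "apply_moves", "kwargs": {
  "targets": [
    [[0, 0, 0.2, 0, -1], [0, 0, 0.5, 0, -1], [0, 0, 0.6, 0, -1], [0, 0, 0.6, 0, -1], [0, 0, 0.6, 0, -1], [0, 0, 0.5, 0, -1], [0, 0, 0.2, 0, -1], [0, 0, 0, 0, -1]]
  ]
}}

```text
clock: 10.32
eef_pos: [0.4922, -0.1948, 0.1594]
tool_rot: [-0.707, 0.707, -0.003, 0.001]
ft_force: [1.1, -0.5, -1.6]
grip_width: 0.0551
grasp_force: 64.0
```

Emit:
{"fn": "apply_moves", "kwargs": {
  "targets": [
    [[0.1, 0.4, 0, 0, -1], [0.14, 0.65, 0, 0, -1], [0.14, 0.65, 0, 0, -1], [0.14, 0.65, 0, 0, -1], [0.14, 0.65, 0, 0, -1], [0.14, 0.65, 0, 0, -1], [0.14, 0.65, 0, 0, -1], [0.13, 0.6, 0, 0, -1]]
  ]
}}

```text
clock: 10.98
eef_pos: [0.5323, 0.0033, 0.1547]
tool_rot: [-0.707, 0.707, 0.001, -0.001]
ft_force: [0.8, 0.3, -2.3]
grip_width: 0.0552
grasp_force: 64.0
```

Run:
```python
from h import *
st(); img,P=cloud("scene")
m=(P[...,0]>.47)&(P[...,0]<.6)&(P[...,1]>-.06)&(P[...,1]<.06)&(P[...,2]>.1)&(P[...,2]<.2)
h,s,v=cv2.split(cv2.cvtColor(img,cv2.COLOR_BGR2HSV)); b=m&(h>95)&(h<130)&(s>60); print(b.sum(), np.nanpercentile(P[b],[2,50,98],axis=0).round(3) if b.any() else "")
cv2.imwrite("pics/s4.png",img[120:300,180:360])
```

```text
t 10.98 p [0.5323 0.0033 0.1547] yaw_y 179.96 q6 -1.56 F [ 0.8  0.3 -2.3] w 0.0552 g 64.0 tool z [-0.003  0.    -1.   ]
274 [[ 0.5   -0.026  0.126]
 [ 0.514 -0.02   0.146]
 [ 0.548  0.006  0.167]]
```

View pics/s4.png

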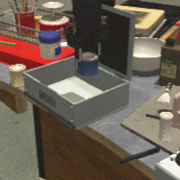

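The wide tin is held upright above the bay, at (90,63) in the crop. I'll lower it.

Emit:
{"fn": "apply_moves", "kwargs": {
  "targets": [
    [[0, 0, -0.4, 0, -1], [0, 0, -0.5, 0, -1], [0, 0, -0.5, 0, -1], [0, 0, -0.5, 0, -1], [0, 0, -0.4, 0, -1], [0, 0, -0.3, 0, -1], [0, 0, -0.15, 0, -1], [0, 0, 0, 0, -1]]
  ]
}}

```text
clock: 11.7
eef_pos: [0.5308, 0.0017, 0.0437]
tool_rot: [-0.707, 0.708, 0.002, -0.002]
ft_force: [-0.0, -0.3, -2.3]
grip_width: 0.0549
grasp_force: 64.0
```

Emit:
{"fn": "apply_moves", "kwargs": {
  "targets": [
    [[0, 0, -0.03, 0, -1], [0, 0, -0.03, 0, -1], [0, 0, -0.02, 0, -1], [0, 0, 0, 0, -1]]
  ]
}}

```text
clock: 12.03
eef_pos: [0.5337, 0.0018, 0.0438]
tool_rot: [-0.707, 0.707, -0.0, 0.0]
ft_force: [-0.1, -0.0, -2.8]
grip_width: 0.055
grasp_force: 64.0
```

Emit:
{"fn": "apply_moves", "kwargs": {
  "targets": [
    [[0, 0, -0.03, 0, -1], [0, 0, -0.03, 0, -1], [0, 0, 0, 0, -1], [0, 0, 0, 0, -1]]
  ]
}}

```text
clock: 12.37
eef_pos: [0.5332, 0.0018, 0.0409]
tool_rot: [-0.707, 0.707, -0.0, -0.0]
ft_force: [-0.2, 0.1, -2.6]
grip_width: 0.0551
grasp_force: 64.0
```

Emit:
{"fn": "apply_moves", "kwargs": {
  "targets": [
    [[0, 0, -0.02, 0, -1], [0, 0, -0.02, 0, -1], [0, 0, 0, 0, -1]]
  ]
}}

```text
clock: 12.62
eef_pos: [0.5333, 0.0019, 0.0406]
tool_rot: [-0.707, 0.707, -0.0, 0.0]
ft_force: [-3.1, 0.5, 7.9]
grip_width: 0.0555
grasp_force: 65.3
```

Emit:
{"fn": "apply_moves", "kwargs": {
  "targets": [
    [[0, 0, 0, 0, 0.5], [0, 0, 0, 0, 0.5], [0, 0, 0, 0, 0.8], [0, 0, 0, 0, 0.9], [0, 0, 0.2, 0, 0.9], [0, 0, 0.6, 0, 0.9], [0, 0, 0.8, 0, 0.9], [0, 0, 0.8, 0, 0.9]]
  ]
}}

```text
clock: 13.28
eef_pos: [0.5323, 0.0018, 0.1359]
tool_rot: [-0.707, 0.707, 0.001, -0.001]
ft_force: [2.2, -0.4, -0.1]
grip_width: 0.0816
grasp_force: 0.0
```

Emit:
{"fn": "apply_moves", "kwargs": {
  "targets": [
    [[0, 0, 0.8, 0, 1], [0, 0, 0.7, 0, 1], [-0.1, 0.5, 0, -6.9, 1], [-0.15, 0.5, 0, -6.9, 1], [-0.15, 0.5, 0, -6.9, 1], [-0.15, 0.55, 0, -6.9, 1], [-0.15, 0.55, 0, -6.9, 1], [-0.15, 0.55, 0, -6.9, 1]]
  ]
}}

```text
clock: 13.95
eef_pos: [0.4989, 0.1287, 0.1958]
tool_rot: [-0.408, 0.913, -0.0, 0.0]
ft_force: [-0.7, -0.5, 0.5]
grip_width: 0.085
grasp_force: 0.0
```

Emit:
{"fn": "apply_moves", "kwargs": {
  "targets": [
    [[-0.15, 0.55, 0, -6.9, 1], [-0.15, 0.55, 0, -6.9, 1], [-0.15, 0.55, 0, -6.9, 1], [-0.15, 0.55, 0, -6.9, 1], [-0.15, 0.55, 0, -6.9, 1], [-0.15, 0.55, 0, -6.9, 1], [-0.15, 0.55, 0, -7.1, 1], [0, 0, 0, 0, 1]]
  ]
}}

```text
clock: 14.62
eef_pos: [0.4562, 0.2853, 0.1956]
tool_rot: [-0.001, 1.0, 0.001, 0.0]
ft_force: [0.5, -0.3, 0.1]
grip_width: 0.0851
grasp_force: 0.0
```

Run:
```python
from h import *
st(); img,P=wcloud(); cv2.imwrite("pics/w5.png",img)
print("tall");tops(P,.0605,.457,.282,.1); print("wide");tops(P,.0555,.5333,.002,.06)
img,P=cloud("top"); print("top wide");tops(P,.053,.533,.002);print("tall");tops(P,.058,.457,.282,.1);print("jar?");tops(P,.043,.49,-.19,.1);print("talc");tops(P,.08,.5807,-.2494)
m=(P[...,2]>.03); print("tray near xmin at y.25-.32:",[ (round(y,2),P[...,0][(abs(P[...,1]-y)<.01)&(P[...,2]>.012)&(P[...,0]>.49)].min().round(3)) for y in (.23,.26,.29,.32,.34)])
```

```text
t 14.62 p [0.4562 0.2853 0.1956] yaw_y 90.08 q6 0.56 F [ 0.5 -0.3  0.1] w 0.0851 g 0.0 tool z [ 0.     0.002 -1.   ]
tall
 px [188. 207.] 334 z 0.0603 c [0.4709 0.1927] mean [0.4655 0.1975] d 0.0849
 px [276. 196.] 2477 z 0.0596 c [0.4555 0.2815] mean [0.4545 0.2816] d 0.053
wide
 px [ 51. 258.] 1263 z 0.0545 c [0.5326 0.0037] mean [0.5307 0.0061] d 0.0624
 px [ 19. 258.] 177 z 0.0555 c [ 0.5347 -0.0539] mean [ 0.5346 -0.0544] d 0.0425
top wide
 px [264. 224.] 316 z 0.0532 c [0.5344 0.0034] mean [0.5341 0.0033] d 0.0603
tall
 px [168. 254.] 145 z 0.0583 c [0.4542 0.2816] mean [0.4475 0.2809] d 0.0513
jar?
talc
 px [350. 205.] 91 z 0.08 c [ 0.582  -0.2485] mean [ 0.5822 -0.2485] d 0.0333
tray near xmin at y.25-.32: [(0.23, np.float64(0.761)), (0.26, np.float64(0.49)), (0.29, np.float64(0.49)), (0.32, np.float64(0.534)), (0.34, np.float64(0.528))]
```

View pics/w5.png

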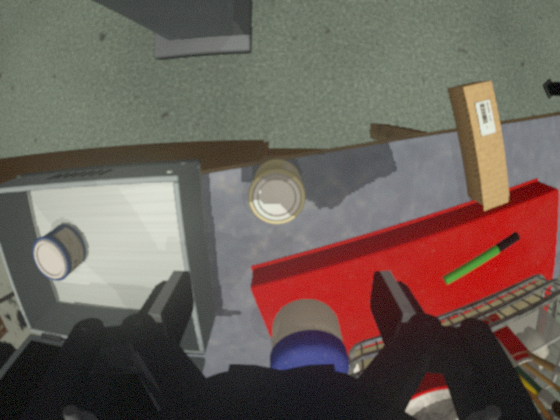

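The tall tin stands at (276,196), with the box wall, tray and blue jar clear of it. The wide tin is upright in the bay at (58,252). Grasping the tall tin now.

Emit:
{"fn": "apply_moves", "kwargs": {
  "targets": [
    [[0, -0.1, -0.6, 0, 1], [0, 0, -0.6, 0, 1], [0, 0, -0.6, 0, 1], [0, 0, -0.6, 0, 1], [0, 0, -0.6, 0, 1], [0, 0, -0.5, 0, 1], [0, 0, -0.3, 0, 1], [0, 0, -0.1, 0, 1]]
  ]
}}

```text
clock: 15.38
eef_pos: [0.456, 0.2756, 0.037]
tool_rot: [-0.0, 1.0, -0.001, -0.002]
ft_force: [-0.8, 0.2, -0.9]
grip_width: 0.0853
grasp_force: 0.0
```

Emit:
{"fn": "apply_moves", "kwargs": {
  "targets": [
    [[0, 0, 0, 0, 1], [0, 0, 0, 0, -1], [0, 0, 0, 0, -1], [0, 0, 0, 0, -1], [0, 0, 0, 0, -1], [0, 0, 0, 0, -1], [0, 0, 0, 0, -1], [0, 0, 0, 0, -1]]
  ]
}}

```text
clock: 16.05
eef_pos: [0.4586, 0.2787, 0.0414]
tool_rot: [-0.001, 1.0, 0.001, 0.002]
ft_force: [-1.3, 0.9, 5.1]
grip_width: 0.0495
grasp_force: 61.2
```

Emit:
{"fn": "apply_moves", "kwargs": {
  "targets": [
    [[0, 0, 0.2, 0, -1], [0, 0, 0.5, 0, -1], [0, 0, 0.6, 0, -1], [0, 0, 0.6, 0, -1], [0, 0, 0.6, 0, -1], [0, 0, 0.5, 0, -1], [0, 0, 0.2, 0, -1], [0, 0, 0, 0, -1]]
  ]
}}

```text
clock: 16.72
eef_pos: [0.4586, 0.2786, 0.17]
tool_rot: [-0.0, 1.0, 0.001, 0.002]
ft_force: [1.0, 0.5, -2.5]
grip_width: 0.05
grasp_force: 62.8
```

Emit:
{"fn": "apply_moves", "kwargs": {
  "targets": [
    [[0.2, -0.4, 0, 0, -1], [0.28, -0.6, 0, 0, -1], [0.28, -0.6, 0, 0, -1], [0.28, -0.6, 0, 0, -1], [0.28, -0.6, 0, 0, -1], [0.28, -0.6, 0, 0, -1], [0.28, -0.57, 0, 0, -1], [0, 0, 0, 0, -1]]
  ]
}}

```text
clock: 17.38
eef_pos: [0.5331, 0.1148, 0.1653]
tool_rot: [0.002, 1.0, -0.001, -0.001]
ft_force: [-0.7, 0.6, -1.3]
grip_width: 0.0502
grasp_force: 62.9
```

Emit:
{"fn": "apply_moves", "kwargs": {
  "targets": [
    [[0, 0, -0.4, 0, -1], [0, 0, -0.5, 0, -1], [0, 0, -0.5, 0, -1], [0, 0, -0.5, 0, -1], [0, 0, -0.4, 0, -1], [0, 0, -0.3, 0, -1], [0, 0, -0.2, 0, -1], [0, 0, 0, 0, -1]]
  ]
}}

```text
clock: 18.05
eef_pos: [0.5303, 0.119, 0.0527]
tool_rot: [-0.001, 1.0, -0.0, -0.002]
ft_force: [-0.2, -0.8, -1.6]
grip_width: 0.05
grasp_force: 62.9
```

```bash
python3 -c "
from h import *
st()
img,P=cloud('scene'); cv2.imwrite('pics/s6.png',img[120:280,160:360])"
```

```text
t 18.05 p [0.5303 0.119  0.0527] yaw_y 90.07 q6 0.22 F [-0.2 -0.8 -1.6] w 0.05 g 62.9 tool z [-0.005 -0.001 -1.   ]
```

View pics/s6.png

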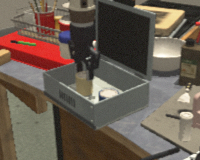

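The gripper, at crop (85,70), is holding the tall tin down in the bay. I'll lower it in small steps until it touches.

Emit:
{"fn": "apply_moves", "kwargs": {
  "targets": [
    [[0, 0, -0.02, 0, -1], [0, 0, -0.02, 0, -1], [0, 0, 0, 0, -1], [0, 0, 0, 0, -1]]
  ]
}}

```text
clock: 18.43
eef_pos: [0.5328, 0.1191, 0.0542]
tool_rot: [-0.0, 1.0, 0.0, 0.001]
ft_force: [-0.3, 0.6, -2.0]
grip_width: 0.0497
grasp_force: 62.9
```

Emit:
{"fn": "apply_moves", "kwargs": {
  "targets": [
    [[0, 0, -0.02, 0, -1], [0, 0, -0.02, 0, -1], [0, 0, 0, 0, -1]]
  ]
}}

```text
clock: 18.68
eef_pos: [0.5324, 0.119, 0.052]
tool_rot: [-0.0, 1.0, 0.0, 0.0]
ft_force: [-0.4, -0.5, -2.3]
grip_width: 0.0498
grasp_force: 62.9
```

Emit:
{"fn": "apply_moves", "kwargs": {
  "targets": [
    [[0, 0, -0.02, 0, -1], [0, 0, -0.02, 0, -1], [0, 0, 0, 0, -1]]
  ]
}}

```text
clock: 18.93
eef_pos: [0.5329, 0.1191, 0.0514]
tool_rot: [-0.0, 1.0, 0.0, 0.001]
ft_force: [-2.1, -0.6, 4.7]
grip_width: 0.05
grasp_force: 63.7
```

Emit:
{"fn": "apply_moves", "kwargs": {
  "targets": [
    [[0, 0, -0.015, 0, -1], [0, 0, 0, 0, -1]]
  ]
}}

```text
clock: 19.1
eef_pos: [0.5331, 0.1191, 0.0513]
tool_rot: [-0.0, 1.0, 0.0, 0.001]
ft_force: [-2.1, -0.6, 8.1]
grip_width: 0.0498
grasp_force: 64.1
```

Emit:
{"fn": "apply_moves", "kwargs": {
  "targets": [
    [[0, 0, 0, 0, 0.3], [0, 0, 0, 0, 0.6], [0, 0, 0, 0, 0.65], [0, 0, 0, 0, 0.65], [0, 0, 0.2, 0, 0.65], [0, 0, 0.6, 0, 0.65], [0, 0, 0.8, 0, 0.65], [0, 0, 0.8, 0, 0.65]]
  ]
}}

```text
clock: 19.77
eef_pos: [0.5315, 0.1188, 0.1464]
tool_rot: [-0.0, 1.0, -0.0, -0.001]
ft_force: [0.5, -0.2, 0.4]
grip_width: 0.0703
grasp_force: 0.0
```

Emit:
{"fn": "apply_moves", "kwargs": {
  "targets": [
    [[0, 0, 0.8, 0, 1], [0, 0, 0.8, 0, 1], [0, 0, 0.8, 0, 1], [0, 0, 0.8, 0, 1], [0, -0.3, 0.8, 0, 1], [0, -0.3, 0.8, 0, 1], [0, -0.3, 0.4, 0, 1], [0, -0.3, 0, 0, 1]]
  ]
}}

```text
clock: 20.43
eef_pos: [0.5338, 0.0707, 0.3592]
tool_rot: [-0.001, 1.0, 0.001, 0.005]
ft_force: [0.5, -0.2, 0.1]
grip_width: 0.0858
grasp_force: 0.0
```

Run:
```python
from h import *
st(); img,P=wcloud(); cv2.imwrite("pics/w7.png",img)
print("tall");tops(P,.0705,.533,.119,.08); print("wide");tops(P,.0555,.5333,.002,.06)
img,P=cloud("scene"); print("lid")
q=P[100:190,255:315].reshape(-1,3); q=q[(q[:,0]<.7)&(q[:,0]>.6)&(q[:,2]>.1)&(q[:,2]<.31)]; print(q.min(0),q.max(0))
```

```text
t 20.43 p [0.5338 0.0707 0.3592] yaw_y 90.06 q6 0.13 F [ 0.5 -0.2  0.1] w 0.0858 g 0.0 tool z [ 0.009  0.001 -1.   ]
tall
 px [317. 163.] 1105 z 0.0697 c [0.5301 0.1209] mean [0.5296 0.1209] d 0.0535
 px [369. 165.] 95 z 0.0705 c [0.531  0.1928] mean [0.5312 0.1934] d 0.0587
wide
 px [233. 163.] 1387 z 0.0547 c [0.5327 0.0026] mean [0.5319 0.0032] d 0.0615
lid
[ 0.62535607 -0.06079425  0.10007765] [0.64975294 0.20273918 0.30115038]
```

View pics/w7.png

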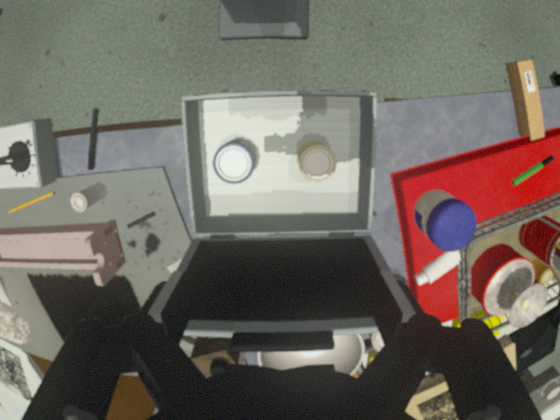

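Both tins stand upright in the bay at (235,160) and (317,162), and the talc tin stands outside at (85,200). Next I'll go over the lid with the jaws shut.

Emit:
{"fn": "apply_moves", "kwargs": {
  "targets": [
    [[0, 0, 0, 0, -1], [0, 0, 0, 0, -1], [0, 0, 0.1, 0, -1], [0.4, 0, 0, 0, -1], [0.5, 0, 0, 0, -1], [0.5, 0, 0, 0, -1], [0.5, 0, 0, 0, -1], [0.5, 0, 0, 0, -1]]
  ]
}}

```text
clock: 21.2
eef_pos: [0.6289, 0.0718, 0.3571]
tool_rot: [-0.001, 1.0, 0.0, -0.001]
ft_force: [0.8, -0.4, -0.2]
grip_width: -0.0
grasp_force: 0.0
```

Emit:
{"fn": "apply_moves", "kwargs": {
  "targets": [
    [[0.5, 0, 0, 0, -1], [0.5, 0, 0, 0, -1], [0.4, 0, 0, 0, -1], [0.2, 0, 0, 0, -1], [0, 0, 0, 0, -1]]
  ]
}}

```text
clock: 21.62
eef_pos: [0.6938, 0.0717, 0.3539]
tool_rot: [-0.001, 1.0, -0.0, -0.002]
ft_force: [0.2, 0.8, -0.8]
grip_width: 0.0001
grasp_force: 0.0
```

```bash
python3 -c "
from h import *
o=st();print(o['joint_pos'].round(2))"
```

```text
t 21.62 p [0.6938 0.0717 0.3539] yaw_y 90.08 q6 0.1 F [ 0.2  0.8 -0.8] w 0.0001 g 0.0 tool z [-0.004 -0.    -1.   ]
[0.1  0.79 1.24 2.03 0.   0.1 ]
```

Emit:
{"fn": "apply_moves", "kwargs": {
  "targets": [
    [[0, 0, -0.3, 0, -1], [0, 0, -0.5, 0, -1], [0, 0, -0.5, 0, -1], [0, 0, -0.4, 0, -1], [0, 0, -0.3, 0, -1], [0, 0, -0.15, 0, -1], [0, 0, 0, 0, -1]]
  ]
}}

```text
clock: 22.2
eef_pos: [0.6909, 0.0714, 0.2701]
tool_rot: [-0.001, 1.0, -0.0, -0.002]
ft_force: [0.3, 0.3, 0.1]
grip_width: 0.0001
grasp_force: 0.0
```

Emit:
{"fn": "apply_moves", "kwargs": {
  "targets": [
    [[-0.3, 0, 0, 0, -1], [-0.3, 0, 0, 0, -1], [-0.25, 0, 0, 0, -1], [-0.25, 0, -0.05, 0, -1], [-0.2, 0, -0.05, 0, -1], [0, 0, 0, 0, -1]]
  ]
}}

```text
clock: 22.7
eef_pos: [0.6397, 0.0713, 0.2699]
tool_rot: [-0.001, 1.0, 0.0, 0.001]
ft_force: [-0.2, 0.0, -0.3]
grip_width: 0.0001
grasp_force: 0.0
```

```bash
python3 -c "
from h import *
o=st();print(o['joint_pos'].round(2))"
```

```text
t 22.7 p [0.6397 0.0713 0.2699] yaw_y 90.07 q6 0.11 F [-0.2  0.  -0.3] w 0.0001 g 0.0 tool z [ 0.002  0.    -1.   ]
[0.11 0.54 0.56 1.59 0.   0.11]
```

Emit:
{"fn": "apply_moves", "kwargs": {
  "targets": [
    [[-0.3, 0, -0.06, 0, -1], [-0.3, 0, -0.08, 0, -1], [-0.3, 0, -0.08, 0, -1], [-0.3, 0, -0.1, 0, -1], [-0.28, 0, -0.13, 0, -1], [-0.28, 0, -0.15, 0, -1], [-0.28, 0, -0.16, 0, -1], [-0.26, 0, -0.17, 0, -1]]
  ]
}}

```text
clock: 23.37
eef_pos: [0.5491, 0.0712, 0.232]
tool_rot: [-0.0, 1.0, 0.0, 0.002]
ft_force: [0.8, 0.4, 1.2]
grip_width: 0.0002
grasp_force: 0.6
```

Emit:
{"fn": "apply_moves", "kwargs": {
  "targets": [
    [[-0.24, 0, -0.2, 0, -1], [-0.22, 0, -0.21, 0, -1], [-0.22, 0, -0.22, 0, -1], [-0.2, 0, -0.24, 0, -1], [-0.17, 0, -0.26, 0, -1], [-0.15, 0, -0.27, 0, -1], [-0.14, 0, -0.28, 0, -1], [-0.12, 0, -0.28, 0, -1]]
  ]
}}

```text
clock: 24.03
eef_pos: [0.4908, 0.0713, 0.153]
tool_rot: [-0.0, 1.0, 0.0, 0.001]
ft_force: [0.0, 0.5, 1.4]
grip_width: 0.0004
grasp_force: 0.5
```

Emit:
{"fn": "apply_moves", "kwargs": {
  "targets": [
    [[-0.08, 0, -0.28, 0, -1], [-0.06, 0, -0.28, 0, -1], [-0.05, 0, -0.26, 0, -1], [-0.03, 0, -0.24, 0, -1], [0, 0, -0.08, 0, -1], [0, 0, 0, 0, -1]]
  ]
}}

```text
clock: 24.53
eef_pos: [0.4812, 0.0711, 0.1061]
tool_rot: [-0.0, 1.0, -0.0, -0.0]
ft_force: [0.1, -0.1, 0.3]
grip_width: 0.0
grasp_force: 0.0
```

Run:
```python
from h import *
st(); img,P=cloud("scene"); cv2.imwrite("pics/s8.png",img[100:300,160:400])
```

```text
t 24.53 p [0.4812 0.0711 0.1061] yaw_y 90.05 q6 0.15 F [ 0.1 -0.1  0.3] w 0.0 g 0.0 tool z [-0.001 -0.    -1.   ]
```

View pics/s8.png

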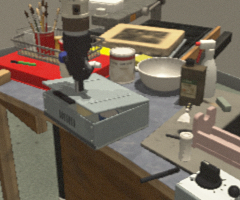

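The lid is down on the rim, seen at (95,100). I'll press it gently to be sure it's fully shut.

Emit:
{"fn": "apply_moves", "kwargs": {
  "targets": [
    [[0, 0, -0.04, 0, -1], [0, 0, -0.04, 0, -1], [0, 0, 0, 0, -1]]
  ]
}}

```text
clock: 24.83
eef_pos: [0.4817, 0.0711, 0.1037]
tool_rot: [-0.0, 1.0, 0.0, 0.0]
ft_force: [0.5, 0.4, 0.6]
grip_width: -0.0
grasp_force: 0.1
```

Emit:
{"fn": "apply_moves", "kwargs": {
  "targets": [
    [[0, 0, -0.02, 0, -1], [0, 0, -0.02, 0, -1], [0, 0, 0, 0, -1]]
  ]
}}

```text
clock: 25.08
eef_pos: [0.4814, 0.071, 0.1019]
tool_rot: [-0.0, 1.0, 0.0, 0.0]
ft_force: [0.4, -0.1, 1.1]
grip_width: 0.0002
grasp_force: 0.2
```

Emit:
{"fn": "apply_moves", "kwargs": {
  "targets": [
    [[0, 0, -0.03, 0, -1], [0, 0, -0.03, 0, -1], [0, 0, 0, 0, -1]]
  ]
}}

```text
clock: 25.33
eef_pos: [0.4811, 0.071, 0.0991]
tool_rot: [-0.0, 1.0, -0.0, -0.0]
ft_force: [0.2, -0.3, 0.4]
grip_width: 0.0001
grasp_force: 0.0
```

Emit:
{"fn": "apply_moves", "kwargs": {
  "targets": [
    [[0, 0, -0.03, 0, -1], [0, 0, -0.03, 0, -1], [0, 0, 0, 0, -1]]
  ]
}}

```text
clock: 25.58
eef_pos: [0.481, 0.071, 0.0967]
tool_rot: [-0.0, 1.0, -0.0, -0.0]
ft_force: [-0.2, -0.3, 0.1]
grip_width: 0.0003
grasp_force: 0.0
```

Run:
```python
from h import *
st(); img,P=cloud("top")
g=P[(P[...,0]>.44)&(P[...,0]<.63)&(abs(P[...,1]-.07)<.12)&(P[...,2]>.07)&(P[...,2]<.11)]
A=np.c_[g[:,:2],np.ones(len(g))]; r=np.linalg.lstsq(A,g[:,2],rcond=None)[0]; print("lid slope",r,np.median(g[:,2]),len(g))
```

```text
t 25.58 p [0.481  0.071  0.0967] yaw_y 90.04 q6 0.15 F [-0.2 -0.3  0.1] w 0.0003 g 0.0 tool z [-0. -0. -1.]
lid slope [-0.07717821 -0.00302711  0.13854838] 0.0958269125724791 2533
```

Emit:
{"fn": "apply_moves", "kwargs": {
  "targets": [
    [[0, 0, -0.05, 0, -1], [0, 0, -0.05, 0, -1], [0, 0, -0.05, 0, -1], [0, 0, 0, 0, -1]]
  ]
}}

```text
clock: 25.97
eef_pos: [0.481, 0.071, 0.0905]
tool_rot: [-0.0, 1.0, -0.0, -0.0]
ft_force: [0.3, 0.5, 0.1]
grip_width: 0.0
grasp_force: 0.0
```

```bash
cat >> h.py <<'E'
def lid():
    img,P=cloud("scene")
    m=(P[...,0]>.45)&(P[...,0]<.62)&(P[...,1]>-.04)&(P[...,1]<.02)&(P[...,2]>.07)&(P[...,2]<.13); g=P[m]
    for _ in range(4):
        A=np.c_[g[:,:2],np.ones(len(g))]; r=np.linalg.lstsq(A,g[:,2],rcond=None)[0]; e=abs(g[:,2]-A@r); g=g[e<max(.003,1.5*np.median(e))]
    print("lid slope",r,np.median(g[:,2]),len(g), "z at x=.45",r@[.45,0,1],"x=.62",r@[.62,0,1])
E
python3 - <<'E'
from h import *
st(); lid()
E
```

```text
t 25.97 p [0.481  0.071  0.0905] yaw_y 90.04 q6 0.15 F [0.3 0.5 0.1] w 0.0 g 0.0 tool z [-0.001 -0.    -1.   ]
lid slope [-0.03989864  0.00293367  0.11668088] 0.09564694072693372 546 z at x=.45 0.0987264906697956 x=.62 0.09194372137056007
```

Emit:
{"fn": "apply_moves", "kwargs": {
  "targets": [
    [[0, 0, -0.05, 0, -1], [0, 0, -0.05, 0, -1], [0, 0, -0.03, 0, -1], [0, 0, 0, 0, -1]]
  ]
}}

```text
clock: 26.35
eef_pos: [0.4811, 0.071, 0.0855]
tool_rot: [-0.0, 1.0, -0.0, -0.0]
ft_force: [-0.3, 0.0, 0.6]
grip_width: -0.0003
grasp_force: 0.0
```

Emit:
{"fn": "apply_moves", "kwargs": {
  "targets": [
    [[0, 0, -0.04, 0, -1], [0, 0, 0, 0, -1], [0, 0, 0, 0, -1]]
  ]
}}

```text
clock: 26.6
eef_pos: [0.4812, 0.071, 0.0841]
tool_rot: [-0.0, 1.0, -0.0, -0.0]
ft_force: [0.8, 1.0, -0.2]
grip_width: 0.0001
grasp_force: 0.0
```

Run:
```python
from h import *
st(); lid()
```

```text
t 26.6 p [0.4812 0.071  0.0841] yaw_y 90.04 q6 0.15 F [ 0.8  1.  -0.2] w 0.0001 g 0.0 tool z [-0. -0. -1.]
lid slope [0.00051028 0.00239007 0.09118776] 0.09138429572256918 574 z at x=.45 0.09141738331413186 x=.62 0.09150413089999
```

Run:
```python
from h import *
a=imaging.camera("scene")[0][120:270,180:340]; w=imaging.camera("wrist")[0]
cv2.imwrite("pics/s9.png",np.hstack([cv2.resize(a,(448,420),interpolation=cv2.INTER_CUBIC),w[:,100:450]]))
```

```text
(no output)
```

View pics/s9.png

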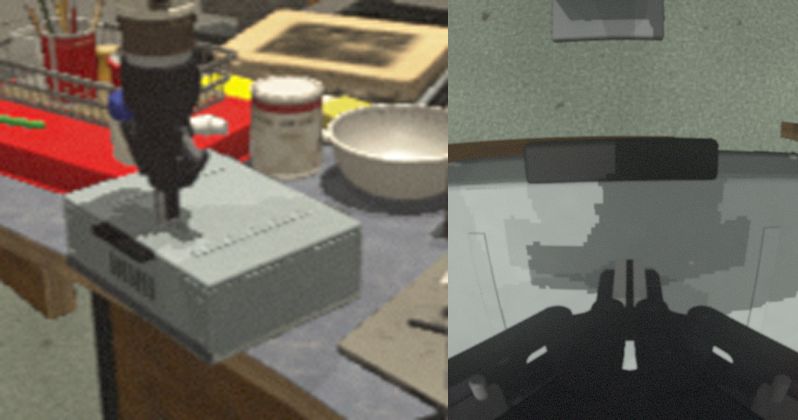

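The lid looks flat and the tips rest on it at (165,235). I still want a firm contact reading, so I'll press a little more.

Emit:
{"fn": "apply_moves", "kwargs": {
  "targets": [
    [[0, 0, -0.04, 0, -1], [0, 0, 0, 0, -1], [0, 0, 0, 0, -1]]
  ]
}}

```text
clock: 27.0
eef_pos: [0.4814, 0.071, 0.084]
tool_rot: [-0.0, 1.0, 0.0, 0.001]
ft_force: [-4.6, -0.1, 9.2]
grip_width: -0.0001
grasp_force: 4.8
```

Emit:
{"fn": "apply_moves", "kwargs": {
  "targets": [
    [[0, 0, -0.04, 0, -1], [0, 0, 0, 0, -1], [0, 0, 0, 0, -1]]
  ]
}}

```text
clock: 27.25
eef_pos: [0.4814, 0.071, 0.0838]
tool_rot: [-0.0, 1.0, 0.0, 0.001]
ft_force: [-6.2, -1.6, 19.0]
grip_width: 0.0001
grasp_force: 9.9
```

Run:
```python
from h import *
o=st(); lid(); print(o["tau"].round(1),o["ft_torque"].round(2))
```

```text
t 27.25 p [0.4814 0.071  0.0838] yaw_y 90.04 q6 0.15 F [-6.2 -1.6 19. ] w 0.0001 g 9.9 tool z [ 0.002  0.    -1.   ]
lid slope [0.00125175 0.00305354 0.09072205] 0.09133100022867113 581 z at x=.45 0.0912853375146089 x=.62 0.09149813559474212
[ -0.  -29.1  19.6  -2.8  -0.   -0. ] [-0.22  1.55 -0.  ]
```

The lid is fully shut: slope is 0 at 19 N. On to the dial.

Emit:
{"fn": "apply_moves", "kwargs": {
  "targets": [
    [[0, 0, 0.3, 0, -1], [0, 0, 0.6, 0, -1], [0, 0, 0.7, 0, -1], [0, 0, 0.7, 0, -1], [0, -0.2, 0.6, 0, -1], [0, -0.5, 0.1, 0, -1], [0, -0.7, 0, 6.9, -1], [0, -0.7, 0, 6.9, -1]]
  ]
}}

```text
clock: 27.97
eef_pos: [0.4818, -0.0134, 0.202]
tool_rot: [-0.124, 0.992, -0.0, 0.001]
ft_force: [-0.3, 0.4, -0.8]
grip_width: -0.0
grasp_force: 0.0
```

Emit:
{"fn": "apply_moves", "kwargs": {
  "targets": [
    [[0, -0.7, 0, 6.9, 0], [0, -0.7, 0, 6.9, 0], [0, -0.7, 0, 6.9, 0], [0, -0.7, 0, 6.9, 0], [0, -0.7, 0, 6.9, 0], [0, -0.7, 0, 6.9, 0], [0, -0.7, 0, 6.9, 0], [0, -0.7, 0, 6.9, 0]]
  ]
}}

```text
clock: 28.63
eef_pos: [0.481, -0.2384, 0.2009]
tool_rot: [-0.569, 0.822, -0.0, 0.0]
ft_force: [1.3, 0.0, 0.0]
grip_width: 0.043
grasp_force: 0.0
```

Emit:
{"fn": "apply_moves", "kwargs": {
  "targets": [
    [[0.1, -0.7, 0, 6.9, 0], [0.1, -0.7, 0, 6.9, 0], [0.1, -0.7, 0, 7.1, 0], [0.1, -0.7, 0, 0, 0], [0.1, -0.7, 0, 0, 0], [0, -0.2, 0, 0, 0], [0, 0, 0, 0, 0]]
  ]
}}

```text
clock: 29.22
eef_pos: [0.5007, -0.3872, 0.1999]
tool_rot: [-0.706, 0.709, 0.0, -0.0]
ft_force: [0.2, -0.2, 0.4]
grip_width: 0.0426
grasp_force: 0.0
```

Run:
```python
from h import *
st(); img,P=wcloud(); cv2.imwrite("pics/w10.png",img); np.save("w10.npy",P)
m=(P[...,2]>.092)&(P[...,2]<.112)&(np.hypot(P[...,0]-.5,P[...,1]+.386)<.05)
q=P[m]; print(len(q),q.mean(0),cv2.minAreaRect(q[:,:2].astype(np.float32)))
lid()
```

```text
t 29.22 p [ 0.5007 -0.3872  0.1999] yaw_y 179.77 q6 -2.22 F [ 0.2 -0.2  0.4] w 0.0426 g 0.0 tool z [-0.001  0.    -1.   ]
957 [ 0.49981121 -0.39006989  0.1034986 ] ((0.49979665875434875, -0.3886330723762512), (0.04583626240491867, 0.013100228272378445), 89.77522277832031)
lid slope [0.00046916 0.0076502  0.09122309] 0.09138745757271682 579 z at x=.45 0.09143421193158616 x=.62 0.09151396932390493
```

View pics/w10.png

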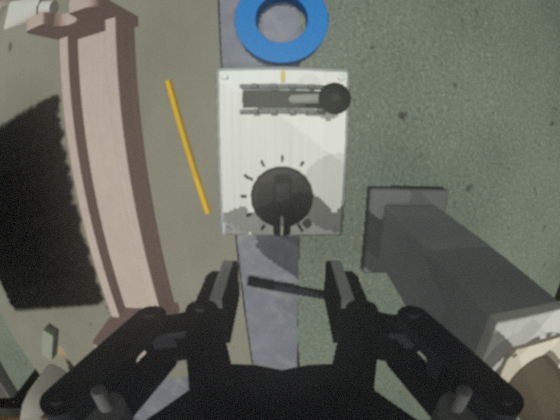

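The white line at (282,225) points to +y, so the dial is on click 1. The knob is at (335,97). Descending onto the bar.

Emit:
{"fn": "apply_moves", "kwargs": {
  "targets": [
    [[-0.02, -0.01, -0.4, 0, 0], [0, 0, -0.5, 0, 0], [0, 0, -0.5, 0, 0], [0, 0, -0.5, 0, 0], [0, 0, -0.3, 0, 0], [0, 0, -0.2, 0, 0], [0, 0, -0.1, 0, 0], [0, 0, 0, 0, 0]]
  ]
}}

```text
clock: 29.98
eef_pos: [0.5003, -0.3842, 0.1006]
tool_rot: [0.707, -0.707, -0.001, 0.0]
ft_force: [-1.1, -0.1, 0.0]
grip_width: 0.0429
grasp_force: 0.0
```

Emit:
{"fn": "apply_moves", "kwargs": {
  "targets": [
    [[0, 0, -0.1, 0, 0], [0, 0, -0.05, 0, 0], [0, 0, 0, 0, 0], [0, 0, 0, 0, 0]]
  ]
}}

```text
clock: 30.32
eef_pos: [0.5006, -0.3856, 0.0955]
tool_rot: [-0.707, 0.707, -0.0, 0.0]
ft_force: [0.4, -0.2, 0.2]
grip_width: 0.0429
grasp_force: 0.0
```

Run:
```python
from h import *
st(); a=imaging.camera("scene")[0][230:340,320:450]; w=imaging.camera("wrist")[0]
cv2.imwrite("pics/s11.png",np.hstack([cv2.resize(a,(420,356),interpolation=cv2.INTER_CUBIC),w[64:,100:450]]))
```

```text
t 30.32 p [ 0.5006 -0.3856  0.0955] yaw_y 179.94 q6 -2.23 F [ 0.4 -0.2  0.2] w 0.0429 g 0.0 tool z [ 0.001 -0.    -1.   ]
```

View pics/s11.png

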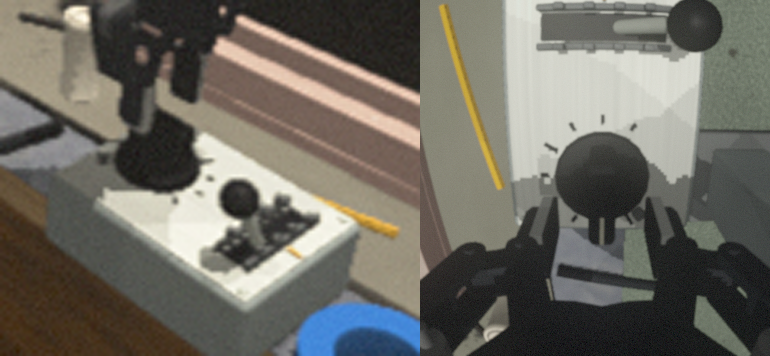

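The fingers straddle the bar, at (155,120) left and (602,215) right. The long mark shows at (550,147), which confirms the target direction. Gripping and turning.

Emit:
{"fn": "apply_moves", "kwargs": {
  "targets": [
    [[0, -0.04, -0.05, 0, -1], [0, 0, 0, 0, -1], [0, 0, 0, 0, -1], [0, 0, 0, 0, -1], [0, 0, 0, 0, -1], [0, 0, 0, 0, -1]]
  ]
}}

```text
clock: 30.92
eef_pos: [0.5004, -0.3872, 0.0931]
tool_rot: [-0.707, 0.708, -0.0, -0.0]
ft_force: [-0.2, 0.5, 1.4]
grip_width: 0.0116
grasp_force: 58.6
```

Emit:
{"fn": "apply_moves", "kwargs": {
  "targets": [
    [[0, 0, 0, -4, -1], [0, 0, 0, -4, -1], [0, 0, 0, -4, -1], [0, 0, 0, -4, -1], [0, 0, 0, -4, -1], [0, 0, 0, -4, -1], [0, 0, 0, -4, -1], [0, 0, 0, -2, -1]]
  ]
}}

```text
clock: 31.58
eef_pos: [0.5008, -0.3873, 0.0931]
tool_rot: [-0.498, 0.867, -0.0, 0.0]
ft_force: [1.3, -1.1, 0.1]
grip_width: 0.0112
grasp_force: 58.6
```

Run:
```python
from h import *
o=st();print(o["ft_torque"].round(2))
```

```text
t 31.58 p [ 0.5008 -0.3873  0.0931] yaw_y 149.78 q6 -1.7 F [ 1.3 -1.1  0.1] w 0.0112 g 58.6 tool z [ 0.001 -0.001 -1.   ]
[-0.18 -0.21  0.04]
```

Emit:
{"fn": "apply_moves", "kwargs": {
  "targets": [
    [[0, 0, 0, -4, -1], [0, 0, 0, -4, -1], [0, 0, 0, -4, -1], [0, 0, 0, -4, -1], [0, 0, 0, -4, -1], [0, 0, 0, -4, -1], [0, 0, 0, -4, -1], [0, 0, 0, -2, -1]]
  ]
}}

```text
clock: 32.25
eef_pos: [0.5012, -0.3876, 0.0931]
tool_rot: [-0.257, 0.966, -0.001, 0.001]
ft_force: [0.6, -1.4, -0.7]
grip_width: 0.0113
grasp_force: 58.6
```

Emit:
{"fn": "apply_moves", "kwargs": {
  "targets": [
    [[0, 0, 0, -4, -1], [0, 0, 0, -4, -1], [0, 0, 0, -4, -1], [0, 0, 0, -4, -1], [0, 0, 0, -4, -1], [0, 0, 0, -4, -1], [0, 0, 0, -4, -1], [0, 0, 0, -2, -1]]
  ]
}}

```text
clock: 32.92
eef_pos: [0.5013, -0.388, 0.0931]
tool_rot: [0.002, 1.0, -0.001, 0.001]
ft_force: [2.4, -3.3, -0.8]
grip_width: 0.0112
grasp_force: 58.6
```

Emit:
{"fn": "apply_moves", "kwargs": {
  "targets": [
    [[0, 0, 0, -4, -1], [0, 0, 0, -4, -1], [0, 0, 0, -4, -1], [0, 0, 0, -4, -1], [0, 0, 0, -4, -1], [0, 0, 0, -4, -1], [0, 0, 0, -4, -1], [0, 0, 0, -2, -1]]
  ]
}}

```text
clock: 33.58
eef_pos: [0.5012, -0.3885, 0.0931]
tool_rot: [0.261, 0.965, -0.001, 0.001]
ft_force: [1.2, -3.6, -2.1]
grip_width: 0.0112
grasp_force: 58.5
```

Run:
```python
from h import *
o=st();print(o["ft_torque"].round(2))
```

```text
t 33.58 p [ 0.5012 -0.3885  0.0931] yaw_y 59.75 q6 -0.13 F [ 1.2 -3.6 -2.1] w 0.0112 g 58.5 tool z [ 0.002 -0.003 -1.   ]
[-0.66 -0.34 -0.02]
```

Emit:
{"fn": "apply_moves", "kwargs": {
  "targets": [
    [[0, 0, 0, 0, 0], [0, 0, 0, 0, 0], [0, 0, 0, 0, 0], [0, 0, 0, 0, 0], [0, 0, 0.3, 0, 0], [0, 0, 0.7, 0, 0], [0, 0, 0.8, 0, 0], [0, 0, 0.7, 0, 0]]
  ]
}}

```text
clock: 34.25
eef_pos: [0.5002, -0.3866, 0.1943]
tool_rot: [0.259, 0.966, 0.0, -0.0]
ft_force: [1.6, -0.4, -0.3]
grip_width: 0.0426
grasp_force: 0.0
```

Run:
```python
from h import *
st(); img,P=wcloud(); w=img; 
m=(P[...,2]>.092)&(P[...,2]<.112)&(np.hypot(P[...,0]-.5,P[...,1]+.387)<.05)
q=P[m]; print(len(q),q.mean(0),cv2.minAreaRect(q[:,:2].astype(np.float32)))
v,u=np.where(m); print("px",u.mean(),v.mean())
k=(P[...,2]>.09)&(np.hypot(P[...,0]-.464,P[...,1]+.472)<.05); q=P[k]; print("knob",len(q),np.nanmean(q,0),np.nanmin(q,0),np.nanmax(q,0))
cv2.imwrite("pics/w12.png",cv2.resize(img[60:330,150:420],(540,540),interpolation=cv2.INTER_CUBIC)); lid()
```

```text
t 34.25 p [ 0.5002 -0.3866  0.1943] yaw_y 59.98 q6 -0.13 F [ 1.6 -0.4 -0.3] w 0.0426 g 0.0 tool z [-0.     0.001 -1.   ]
1005 [ 0.49810967 -0.38628248  0.10335261] ((0.4995463192462921, -0.3872116208076477), (0.013828152790665627, 0.04560994356870651), 58.77750015258789)
px 280.04278606965175 211.21691542288556
knob 8380 [ 0.46762942 -0.4322458   0.26809163] [ 0.44960934 -0.48479586  0.09005002] [ 0.48968693 -0.42201919  0.30639221]
lid slope [-0.00045896 -0.00190855  0.09169455] 0.09143302636565576 577 z at x=.45 0.09148801663942532 x=.62 0.09140999320395811
```

View pics/w12.png

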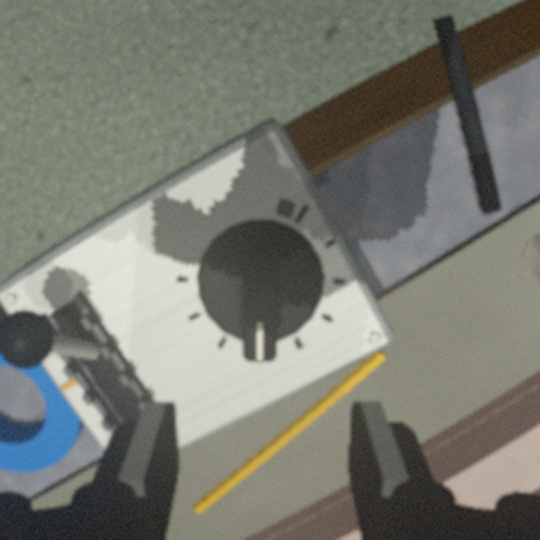

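The pointer rests on the fifth mark from the zero square at (260,345), so the dial is set. Next I'll go above the lever knob, now at (25,340), with the fingers across y.

Emit:
{"fn": "apply_moves", "kwargs": {
  "targets": [
    [[-0.13, -0.31, 0, 4.3, 0], [-0.13, -0.31, 0, 4.3, 0], [-0.13, -0.31, 0, 4.3, 0], [-0.13, -0.31, 0, 4.3, 0], [-0.13, -0.31, 0, 4.3, 0], [-0.13, -0.31, 0, 4.3, 0], [-0.16, -0.33, 0, 4.2, 0], [0, 0, 0, 0, 0]]
  ]
}}

```text
clock: 35.02
eef_pos: [0.4613, -0.4765, 0.1921]
tool_rot: [0.001, 1.0, -0.0, -0.001]
ft_force: [-0.3, 0.3, 0.2]
grip_width: 0.0425
grasp_force: 0.0
```

Run:
```python
from h import *
st(); img,P=wcloud()
k=(P[...,2]>.105)&(P[...,2]<.13)&(np.hypot(P[...,0]-.463,P[...,1]+.474)<.03); q=P[k]; print("knob",len(q),np.nanmean(q,0),cv2.minEnclosingCircle(q[:,:2].astype(np.float32)),q[:,2].max())
m=(abs(P[...,2]-.061)<.004)&(abs(P[...,0]-.5)<.1)&(abs(P[...,1]+.42)<.12); print("box",cv2.minAreaRect(P[m][:,:2].astype(np.float32)))
for y in(-.51,-.53,-.55): 
    t=P[...,2][(abs(P[...,1]-y)<.006)&(abs(P[...,0]-.47)<.04)&(P[...,2]<.15)]; print(y,np.nanmax(t) if len(t) else None)
```

```text
t 35.02 p [ 0.4613 -0.4765  0.1921] yaw_y 89.88 q6 -0.8 F [-0.3  0.3  0.2] w 0.0425 g 0.0 tool z [-0.001 -0.    -1.   ]
knob 792 [ 0.4586495  -0.47512886  0.11768339] ((0.4608643352985382, -0.4750058948993683), 0.012056269682943821) 0.1230013368491394
box ((0.4988749921321869, -0.42587167024612427), (0.15905942022800446, 0.11876744776964188), 89.39385223388672)
-0.51 0.059105010522811224
-0.53 0.026802997887457686
-0.55 0.026881387696718884
```

Emit:
{"fn": "apply_moves", "kwargs": {
  "targets": [
    [[0, 0.03, -0.3, 0, 0], [0, 0, -0.4, 0, 0], [0, 0, -0.4, 0, 0], [0, 0, -0.4, 0, 0], [0, 0, -0.3, 0, 0], [0, 0, -0.2, 0, 0], [0, 0, -0.08, 0, 0], [0, 0, 0, 0, 0]]
  ]
}}

```text
clock: 35.73
eef_pos: [0.4628, -0.4724, 0.1089]
tool_rot: [0.0, 1.0, 0.001, -0.001]
ft_force: [-0.2, -0.5, 0.6]
grip_width: 0.0427
grasp_force: 0.0
```

Emit:
{"fn": "apply_moves", "kwargs": {
  "targets": [
    [[0, 0, 0, 0, -1], [0, 0, 0, 0, -1], [0, 0, 0, 0, -1], [0, 0, 0, 0, -1], [0, 0, 0, 0, -1], [0, 0, 0, 0, -1]]
  ]
}}

```text
clock: 36.23
eef_pos: [0.4647, -0.4759, 0.1151]
tool_rot: [0.001, 1.0, -0.004, 0.003]
ft_force: [-1.4, -0.5, 11.5]
grip_width: 0.0002
grasp_force: 5.9
```

The jaws shut above the ball, because the real fingertips sit about 20 mm higher than I assumed. I'll reopen, check and go lower.

Emit:
{"fn": "apply_moves", "kwargs": {
  "targets": [
    [[0, 0, 0.5, 0, -1], [0, 0, 0.8, 0, 0], [0, 0, 0.7, 0, 0], [0, 0, 0, 0, 0], [0, 0, 0, 0, 0], [0, 0, 0, 0, 0]]
  ]
}}

```text
clock: 36.73
eef_pos: [0.4629, -0.4734, 0.1902]
tool_rot: [0.001, 1.0, -0.0, 0.0]
ft_force: [-0.6, -0.6, -0.6]
grip_width: 0.0425
grasp_force: 0.0
```

Run:
```python
from h import *
st(); img,P=wcloud()
k=(P[...,2]>.105)&(P[...,2]<.135)&(np.hypot(P[...,0]-.47,P[...,1]+.474)<.05); q=P[k]; print("knob",len(q),np.nanmean(q,0),cv2.minEnclosingCircle(q[:,:2].astype(np.float32)),q[:,2].max())
```

```text
t 36.73 p [ 0.4629 -0.4734  0.1902] yaw_y 89.94 q6 -0.8 F [-0.6 -0.6 -0.6] w 0.0425 g 0.0 tool z [ 0.001 -0.    -1.   ]
knob 802 [ 0.45868211 -0.47496978  0.1177686 ] ((0.4609224200248718, -0.47498488426208496), 0.011946038343012333) 0.12313271766858375
```

Emit:
{"fn": "apply_moves", "kwargs": {
  "targets": [
    [[-0.02, -0.03, -0.4, 0, 0], [0, 0, -0.5, 0, 0], [0, 0, -0.5, 0, 0], [0, 0, -0.5, 0, 0], [0, 0, -0.3, 0, 0], [0, 0, -0.2, 0, 0], [0, 0, -0.1, 0, 0], [0, 0, 0, 0, 0]]
  ]
}}

```text
clock: 37.45
eef_pos: [0.4613, -0.4738, 0.088]
tool_rot: [0.001, 1.0, 0.001, -0.001]
ft_force: [0.7, -0.8, -0.9]
grip_width: 0.0426
grasp_force: 0.0
```

Emit:
{"fn": "apply_moves", "kwargs": {
  "targets": [
    [[0, 0, -0.05, 0, 0], [0, 0, 0, 0, 0], [0, 0, 0, 0, -1], [0, 0, 0, 0, -1], [0, 0, 0, 0, -1], [0, 0, 0, 0, -1], [0, 0, 0, 0, -1], [0, 0, 0, 0, -1]]
  ]
}}

```text
clock: 38.12
eef_pos: [0.4625, -0.4756, 0.0891]
tool_rot: [0.001, 1.0, -0.001, 0.001]
ft_force: [-0.9, -2.2, 6.1]
grip_width: 0.0207
grasp_force: 58.8
```

Emit:
{"fn": "apply_moves", "kwargs": {
  "targets": [
    [[0.12, 0, 0.06, 0, -1], [0.12, 0, 0.05, 0, -1], [0.12, 0, 0.04, 0, -1], [0.12, 0, 0.04, 0, -1], [0.12, 0, 0.03, 0, -1], [0.12, 0, 0.02, 0, -1], [0.12, 0, 0.01, 0, -1], [0.11, 0, 0, 0, -1]]
  ]
}}

```text
clock: 38.78
eef_pos: [0.4991, -0.4758, 0.0967]
tool_rot: [0.002, 1.0, -0.001, -0.001]
ft_force: [-2.1, -5.5, -0.1]
grip_width: 0.0198
grasp_force: 68.2
```

Emit:
{"fn": "apply_moves", "kwargs": {
  "targets": [
    [[0, 0, 0, 0, -1], [0, 0, 0, 0, -1]]
  ]
}}

```text
clock: 38.95
eef_pos: [0.4995, -0.4759, 0.0967]
tool_rot: [0.001, 1.0, -0.001, -0.001]
ft_force: [-0.5, -6.4, -1.7]
grip_width: 0.02
grasp_force: 68.3
```

Emit:
{"fn": "apply_moves", "kwargs": {
  "targets": [
    [[0, 0, 0, 0, 0], [0, 0, 0, 0, 0], [0, 0, 0, 0, 0], [0, 0, 0, 0, 0], [0, 0, 0.4, 0, 0], [0, 0, 0.8, 0, 0], [0, 0, 0.8, 0, 0], [0, 0, 0.8, 0, 0]]
  ]
}}

```text
clock: 39.62
eef_pos: [0.4999, -0.4737, 0.2107]
tool_rot: [0.0, 1.0, 0.001, -0.0]
ft_force: [1.8, -0.9, 0.2]
grip_width: 0.0423
grasp_force: 0.0
```

Emit:
{"fn": "apply_moves", "kwargs": {
  "targets": [
    [[-0.7, 0, 0.2, 0, 0], [-0.7, 0, 0, 0, 0], [-0.6, 0, 0, 0, 0], [-0.3, 0, 0, 0, 0], [0, 0, 0, 0, 0]]
  ]
}}

```text
clock: 40.03
eef_pos: [0.4056, -0.4744, 0.2188]
tool_rot: [0.002, 1.0, 0.0, -0.0]
ft_force: [-0.2, -0.4, 0.1]
grip_width: 0.0426
grasp_force: 0.0
```

Run:
```python
from h import *
st(); img,P=cloud("top")
k=(P[...,2]>.108)&(P[...,2]<.14)&(np.hypot(P[...,0]-.49,P[...,1]+.474)<.06); q=P[k]; print("knob",len(q),np.nanmean(q,0),cv2.minEnclosingCircle(q[:,:2].astype(np.float32)))
m=(P[...,2]>.09)&(P[...,2]<.11)&(np.hypot(P[...,0]-.5,P[...,1]+.387)<.035); print("bar",cv2.minAreaRect(P[m][:,:2].astype(np.float32)))
print("talc");tops(P,.08,.5807,-.2494); lid()
s=imaging.camera("scene")[0]
cv2.imwrite("pics/f.png",np.hstack([s[120:380,180:480],cv2.resize(img[180:270,370:470],(289,260),interpolation=cv2.INTER_CUBIC)]))
```

```text
t 40.03 p [ 0.4056 -0.4744  0.2188] yaw_y 89.8 q6 -0.86 F [-0.2 -0.4  0.1] w 0.0426 g 0.0 tool z [-0.  0. -1.]
knob 62 [ 0.49937268 -0.47269076  0.12582334] ((0.49896448850631714, -0.4734424650669098), 0.012600257992744446)
bar ((0.5006791353225708, -0.38646790385246277), (0.014165479689836502, 0.046557869762182236), 60.693016052246094)
talc
 px [349. 205.] 91 z 0.0802 c [ 0.5819 -0.2486] mean [ 0.582  -0.2483] d 0.0336
lid slope [-0.00026224  0.00408996  0.09160202] 0.09134273239880952 585 z at x=.45 0.09148401269934175 x=.62 0.091439432144101
```

View pics/f.png

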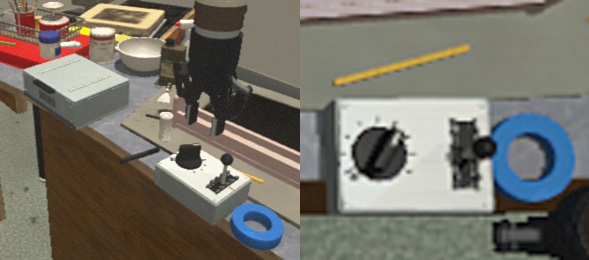

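The last picture shows the lid shut at (75,88), the talc tin upright at (165,125), the dial on its fifth mark at (380,155) and the lever upright at (226,165). The robot is clear of everything, so I'm handing in.

```bash
python3 -c "
from workcell import order
print(order.job_done())"
```

```text
the job is handed in; nothing more can be done
None
```

The job is handed in, with no verdict returned: the talc tin stands outside on the slab, both tins found (tall and wide; no small jar was there) are upright in the bay, the lid is shut, the dial is on the fifth click, and the lever is in the middle notch, all at about 40 s on the robot's clock.

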